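Click the tube carriage in at the reader and take a reading

ROBOT

A 6-joint arm with a two-finger parallel gripper is mounted at the origin on a cart in front of the work surface, level with it; the furniture and walls round the work are solid. World frame = base frame: x ahead of the robot, y to its left, z up, the work surface at z = 0. Lengths are in m, angles in degrees, forces in N, time in s.
With the tool pointing down it reaches from about 0.3 to 0.75 m from the base axis. Payload 8.5 kg.
Tool frame: the origin (TCP) lies at the very end of the fingers, on their centre line; the grasp point (between the pads) lies 19 mm behind it; z points along the fingers, y is the direction in which the jaws open and shut (so a half turn about z gives the same grasp; the last joint's range is limited). The gripper opens to 85 mm and grips with 20 to 120 N. Pads are 22 mm wide; open, the fingers measure 114 mm over their backs; the gripper's body (76 mm by 85 mm) begins 54 mm behind the grasp point. The pads swing forward as they close: fully open they stand 13 mm farther back than shut.
Start: joints at [-77.08, 21.807, 74.336, -0, 83.858, -12.336], TCP at [0.235, -0.497, 0.231] pointing down, gripper open.
Joint ranges: [-178.18, 178.18], [-50.72, 133.34], [12.68, 142.11], [-81.47, 261.47], [9.98, 163.14], [-165.26, 165.26]. Speed limits (degrees/s): [136.94, 136.94, 180, 180, 180, 180].

INTERFACE

Orientations are given as a 3x3 rotation matrix whose columns are the frame's x, y, z axes.
In Python, from rig import env, vision, close_job, spotter gives the robot as it stands. The module is installed in compiled form; this text tells all that it offers.
- The arm moves only by the tool jog_arm, never from a script. Its argument "plan" is a list that holds one entry, the list of rows, each a list of 6 numbers: the shift along the tool's x, y, z in units of 40 mm (1.0 is 40 mm), then the turn, a rotation vector about the tool's x, y, z in units of 0.15 rad (1.0 is 0.15 rad). A call has 1 to 10 rows; each row shifts and turns the commanded pose from where the row before left it, along the tool's axes as they then stand; what a row does not reach is not made up. A row lasts 1/10 s, in which the tool goes at most 50 mm and 8.59 degrees, less where a joint would pass 70% of its speed; a pose out of reach is approached as far as the arm can. A call with a number of a shift or a turn outside -1 to 1 is refused whole. A call with a gripper value outside its range is refused whole. "grip" is the opening, from -1 (shut) to 1 (fully open), set as the call begins (left out, the last holds). The fingers move at their own pace and stop on an object; "squeeze" is the grip in N (left out, the last holds). Time passes only in rows, so rows that do not move let the fingers close. It gives the time, the measured TCP pose, the force and the opening at its end, in the units of the state.
- env.observe(): the state, without advancing time (a new reading comes with each control period).
- vision.get_image(name): name is "scene" or "top"; returns (picture, depth): 480x640x3 uint8, red, green, blue; 480x640 float32, m along the optical axis (not along the pixel's ray), 0 where there is no reading.
- vision.camera_info(name): a dict with "fx", "fy", "cx", "cy" (pixels), "rvec" (rotation vector, rad) and "tvec" (3), from world to camera coordinates, as OpenCV has them. Camera axes: x right, y down, z forward; pixel columns grow to the right and rows downward; lengths in m; the calibration is good to about 2 mm. A picture is of the moment at which its call begins. camera_info takes no time and is no camera call.
- close_job(): hands the job in, once; it reports no verdict.
Trained networks look in the newest picture that a camera, given by its name, has taken for a name from the list of things; names that differ only in an ending like _2 or _b are one class to them, and where a whole thing is asked for, a point or a joint stands for the part that bears it (a point fixed in the world has none). Each returns a list of dicts, best first, with "score" (0 to 1); they miss things now and then, are a little off and sometimes report something else, mostly with a low value. They report only what shows in the picture. A call takes as long as a camera call. They do not tell look-alikes from the thing itself.
- spotter.trace(camera, query): "pixels" (480x640 bool, what is visible of it) and "rect" ([left, top, right, bottom] in pixels, round what is visible of it).
The state is a dict: "time_s": time; "q": joint angles; "qvel": joint speeds; "joint_efforts": joint torques, N m; "position": TCP position; "tool_rot": TCP orientation; "ft_force": force on the tool from outside, world axes, zero at the start; "wrist_torque": the same for the moment, N m; "grip_width": finger opening in m.
Only numpy, scipy, OpenCV 4.12 (cv2) and the standard library are available. Lean on these libraries where they do the work, as an engineer would, in place of code of your own. Each camera call takes 0.05 s, during which the arm holds its last target.

TASK

Push the white tube carriage along its rail, with closed fingertips against its blue tab, until it clicks into place in front of the grey reader, taking care not to push it on past the click. Then press the reader's green button right down and let it come back up. Do not touch, lift or tip the tube in the carriage, and leave the red-capped vial near the rail, the beaker beside the reader and the masking tape where they stand.

Things in the scene. Friction and masses are not known exactly. Their poses are not given: they have to be found in the camera images.
- rail: aluminium guide rail fixed to the worktop, 450 mm long (along its y), 50 mm wide (x), 16 mm high, black end blocks 24 mm high. Origin: centre of its underside; +y points to the end where the carriage starts, the reader stands on its +x side
- carriage: white carriage that slides only along the rail's y: plate 56 (x) x 84 (y) x 12 mm, a white 28 mm square socket block at its centre, top 42 mm above the origin, an upright blue push tab across its +y end. Origin: centre of the plate's underside, 18 mm above the worktop; axes as the rail's. Starts 100 to 250 mm on the +y side of the reader and is pushed towards -y; about 0.8 N friction, 8 N per m/s
- carriage_mark (a point): top centre of the socket, on the tube's axis. Clicked in when its y in the reader's frame is 0. Going to -y, resistance rises sharply some 13.5 mm before that to about 5 to 7 N, then fades and is gone 6.5 mm before it; then the spring draws the carriage in and centres it. Pushing on takes some 5 to 6 N again and breaks out 6.5 mm beyond
- push_face (a point): centre of the part of the blue tab to push on, on its rear (+y) face; the tab is 40 mm wide (x), 8 mm thick (y), its top is 68 mm and this point is 53 mm above the worktop. The tab's rear face lies 46 mm on the +y side of the carriage's origin and is the carriage's rearmost part
- reader: grey tube reader fixed to the worktop on the +x side of the rail, 80 (x) x 96 (y) mm, top 70 mm high; a dark window with a green pane, and below it a steel spring plunger that catches between two studs of the carriage, at the middle of the face towards the rail. Origin: under its centre on the worktop; axes as the rail's. Its place along the rail differs each time
- read_button_top (a point): centre of the top of the round green push button (28 mm across) on top of the reader, 92 mm above the worktop; pressed straight down
- read_button (a joint): press depth of the green button, 0 up to 0.006 m fully down; springs back, about 5 N at full depth
- sample_tube: loose clear tube with pale contents, 12 mm diameter, 67 mm long, standing in the carriage's socket; its top is about 101 mm above the worktop. Origin at its lower end, z up along the tube, about 16 mm above the carriage's origin
- dye_vial_red: loose small brown vial with red cap, 22 mm diameter, 48 mm high, standing on the robot's side of the rail. Origin: centre of its underside
- beaker: loose clear plastic beaker, 44 mm diameter, 58 mm high, standing beside the reader on its +y side. Origin: centre of its underside
- masking_tape: loose roll of masking tape lying flat, 100 mm diameter, 25 mm high. Origin: centre of its underside
Mind the look-alikes: they are no part of the job. What is shaped like the reader but yellow is not meant.

How it is judged:
By the outcome, as a careful person would: the job done as asked, in the order asked, and still so for the second after the job is handed in, with the robot touching nothing.
It also fails if it takes over 51 s, if anything falls off the work surface, if the arm or the gripper's body presses on something with over 40 N, if the wrist force passes 120 N, or if a joint passes its speed limit or range.

## Working session

There is one attempt and no reset: what is moved stays moved. The work goes in short steps, Python scripts to look and compute and a tool call to move; the robot and the scene stay as the last step left them, time stands still between calls to the robot, and variables do not carry over. Pictures are saved under pics/ and viewed, and the job is handed in when it is done.

Besides the shell and the picture viewer there is one more tool, called as name([rows], argument=value, ...), one row to a line, values as JSON. jog_arm: Moves the arm, as the interface text tells. Its arguments: {"type":"object","properties":{"plan":{"type":"array"},"grip":{"type":"number"},"squeeze":{"type":"number"}},"required":["plan"]}

```bash
mkdir -p pics; ls
cat > h.py <<'E'
from rig import env, vision, close_job, spotter
import numpy as np, cv2
def cam(n):
    c=vision.camera_info(n);R=cv2.Rodrigues(np.array(c["rvec"],float))[0];return c,R,np.array(c["tvec"],float).ravel()
def pts(n,d):
    c,R,t=cam(n);v,u=np.mgrid[0:480,0:640]
    P=np.stack([(u-c["cx"])/c["fx"]*d,(v-c["cy"])/c["fy"]*d,d],-1)
    return (P-t)@R
def proj(n,p):
    c,R,t=cam(n);q=R@np.array(p)+t;return q[0]/q[2]*c["fx"]+c["cx"],q[1]/q[2]*c["fy"]+c["cy"]
def ray(n,u,v,z):
    c,R,t=cam(n);d=R.T@np.array([(u-c["cx"])/c["fx"],(v-c["cy"])/c["fy"],1]);o=-R.T@t
    return o+d*(z-o[2])/d[2]
E
python3 - <<'E'
from h import *
s=env.observe();print(s)
for n in("scene","top"):
    im,d=vision.get_image(n);cv2.imwrite(f"pics/{n}0.png",im[...,::-1]);np.savez(f"{n}0.npz",im=im,d=d)
    c,R,t=cam(n);print(n,-R.T@t,R[2])
E
```

```text
pics
{'time_s': 0.0, 'q': array([-7.70812585e+01,  2.18409281e+01,  7.43870215e+01, -1.51014007e-03,
        8.38583090e+01, -1.23357252e+01]), 'qvel': array([-0.08417361,  0.02273439, -0.02146819,  0.00770821, -0.11483279,
       -0.00427871]), 'joint_efforts': array([-4.28009826e-04, -4.48461199e+01, -2.31282806e+01, -2.49415070e-04,
        4.70202984e-03,  3.01259126e-05]), 'position': array([ 0.23457266, -0.49712596,  0.23069902]), 'tool_rot': array([[ 9.04420730e-01,  4.26641550e-01, -3.62124554e-04],
       [ 4.26641601e-01, -9.04419597e-01,  1.46153061e-03],
       [ 2.96037141e-04, -1.47633598e-03, -9.99998866e-01]]), 'ft_force': array([ 0.41392321, -0.2863587 , -0.09094546]), 'wrist_torque': array([-0.02111367, -0.00482693,  0.0119503 ]), 'grip_width': 0.08516834532961742}
scene [-0.15511025  0.17959778  0.86533263] [ 0.60438781 -0.32658761 -0.72667455]
top [ 0.34873547 -0.13874024  1.17044411] [ 0.12420924 -0.00882142 -0.99221684]
```

View pics/scene0.png

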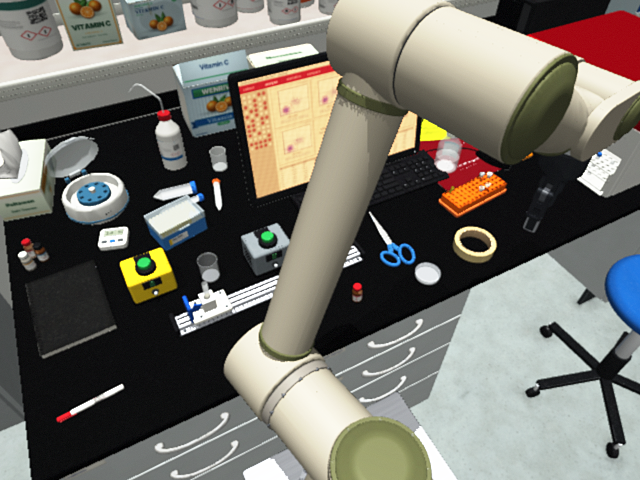

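View pics/top0.png

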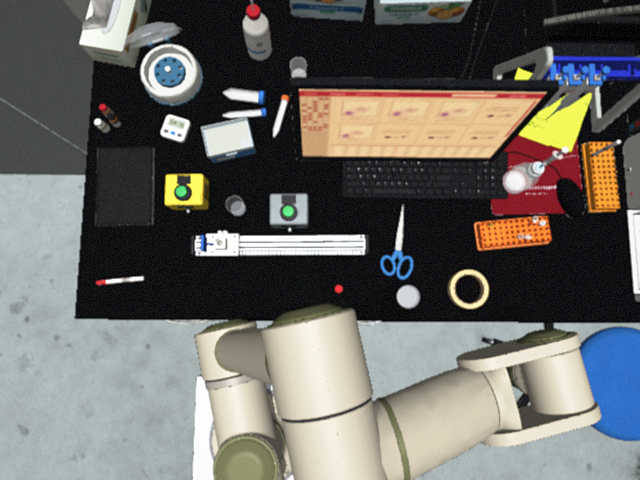

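Two reader-shaped things show in the top picture. The grey one, at (289,210), stands beside the rail and has the green button, so it is the one meant. The yellow one, at (186,191), is the decoy. The carriage is at (217,243) with its blue tab on the left. The vial is at (338,289), the beaker at (235,205) and the tape at (468,289). I'll confirm this in a crop and measure.

Run:
```python
from h import *
im=np.load("top0.npz")["im"];a=cv2.resize(im[160:310,170:390],None,fx=3.6,fy=3.6,interpolation=cv2.INTER_CUBIC);cv2.imwrite("pics/crop.png",a[...,::-1])
D={n:pts(n,np.load(n+"0.npz")["d"]) for n in("scene","top")}
for q in ["read_button","carriage","push_face","reader","rail","dye_vial_red","beaker","sample_tube"]:
  for n in("scene","top"):
    for r in spotter.trace(n,q)[:3]:
      m=r["pixels"];P=D[n][m];P=P[np.isfinite(P).all(1)]
      v,u=np.nonzero(m)
      if len(u): print(q,n,round(r["score"],2),np.round(r["rect"]),"c",u.mean().round(1),v.mean().round(1),"med",np.median(P,0).round(3),"lo",np.percentile(P,3,axis=0).round(3),"hi",np.percentile(P,97,axis=0).round(3))
print(env.observe()["time_s"])
```

```text
read_button scene 0.72 [137. 258. 151. 268.] c 143.4 262.8 med [0.604 0.193 0.092] lo [0.595 0.181 0.083] hi [0.621 0.205 0.096]
read_button scene 0.46 [452. 228. 496. 266.] c 473.6 244.1 med [ 0.371 -0.529  0.022] lo [ 0.328 -0.576  0.002] hi [ 0.418 -0.485  0.028]
read_button top 0.53 [284. 204. 295. 214.] c 288.1 210.8 med [ 0.559 -0.073  0.091] lo [ 0.548 -0.085  0.084] hi [ 0.572 -0.061  0.095]
read_button top 0.46 [177. 186. 184. 198.] c 181.4 191.2 med [0.606 0.19  0.091] lo [0.594 0.179 0.082] hi [0.618 0.203 0.095]
carriage scene 0.67 [181. 289. 232. 322.] c 207.2 306.4 med [0.472 0.107 0.032] lo [0.457 0.062 0.022] hi [0.509 0.145 0.069]
carriage top 0.78 [202. 232. 242. 256.] c 220.2 243.4 med [0.482 0.099 0.031] lo [0.458 0.059 0.016] hi [0.515 0.141 0.068]
push_face scene 0.89 [180. 292. 229. 323.] c 206.2 306.3 med [0.473 0.109 0.032] lo [0.457 0.063 0.023] hi [0.509 0.146 0.069]
push_face top 0.61 [202. 228. 239. 254.] c 220.4 243.5 med [0.482 0.098 0.031] lo [0.458 0.06  0.025] hi [0.513 0.141 0.067]
reader scene 0.64 [122. 248. 174. 303.] c 148.0 274.8 med [0.587 0.1
[... 650 characters left out ...]
 [ 0.529 -0.111  0.014] hi [ 0.604 -0.023  0.093]
dye_vial_red scene 0.74 [354. 280. 362. 303.] c 356.6 292.2 med [ 0.368 -0.195  0.032] lo [ 0.362 -0.209  0.002] hi [ 0.38  -0.188  0.05 ]
dye_vial_red top 0.39 [334. 284. 340. 294.] c 337.8 288.1 med [ 0.373 -0.198  0.047] lo [ 0.366 -0.206  0.031] hi [ 0.381 -0.19   0.051]
beaker scene 0.77 [196. 250. 216. 284.] c 208.0 266.7 med [0.574 0.067 0.038] lo [0.563 0.049 0.006] hi [0.606 0.087 0.059]
beaker top 0.77 [226. 196. 246. 219.] c 235.6 205.4 med [0.587 0.07  0.018] lo [ 0.563  0.046 -0.002] hi [0.604 0.086 0.058]
beaker top 0.54 [204. 231. 238. 254.] c 220.6 243.2 med [0.483 0.098 0.03 ] lo [0.458 0.06  0.025] hi [0.514 0.14  0.067]
0.9
```

View pics/crop.png

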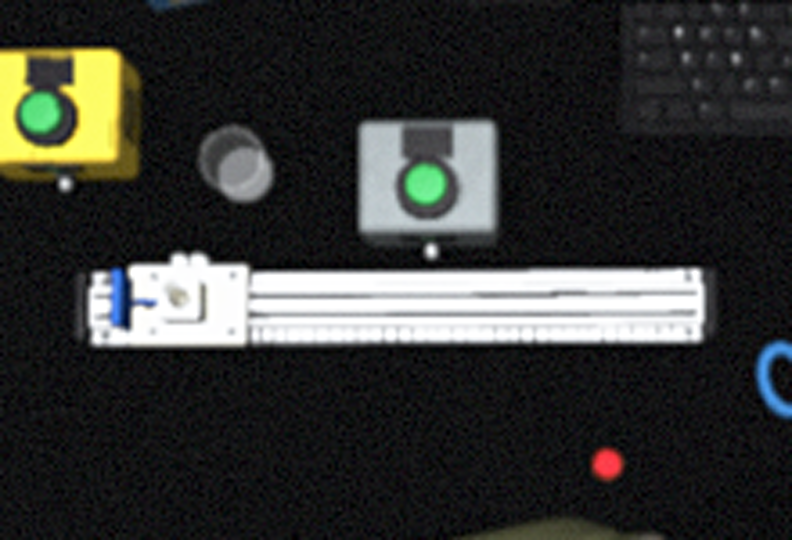

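Run:
```python
from h import *
for n in("top","scene"):
  f=np.load(n+"0.npz");im=f["im"].astype(int);P=pts(n,f["d"]);x,y,z=P[...,0],P[...,1],P[...,2]
  def rep(l,m):
    q=P[m]; 
    if len(q)<5: print(n,l,len(q));return
    r=cv2.minAreaRect((q[:,:2]*1000).astype(np.float32));print(n,l,len(q),"rect",np.round(r[0],1),np.round(r[1],1),round(r[2],2),"mean",q.mean(0).round(4),"lo",q.min(0).round(4),"hi",q.max(0).round(4))
  rg=(x>.5)&(x<.65)&(y<0.01)&(y>-.14)
  rep("readertop",rg&(abs(z-.07)<.004))
  g=(im[...,1]>im[...,0]+60)&(im[...,1]>im[...,2]+40)
  rep("button",rg&g&(z>.086))
  b=(im[...,2]>im[...,0]+60)&(x>.43)&(x<.53)&(y>.04)&(y<.18)
  rep("tab",b&(z>.05));rep("tabtop",b&(z>.063))
  w=(im.min(-1)>150)&(x>.43)&(x<.53)&(y<.2)&(y>-.32)
  rep("rail",w&(abs(z-.016)<.005));rep("plate",w&(abs(z-.03)<.004)&(y>.03))
  q=P[w&(abs(z-.016)<.004)&(y<.03)]
  ys=np.linspace(-.26,.02,29);e=[[(yy),*np.percentile(q[abs(q[:,1]-yy)<.006][:,0],[4,96])] for yy in ys if (abs(q[:,1]-yy)<.006).sum()>8];e=np.array(e)
  if len(e)>3:
    for k in(1,2): print(n,"edge",np.polyfit(e[:,0],e[:,k],1).round(4))
  rep("socket",w&(abs(z-.06)<.006)); rep("tube",(x>.45)&(x<.52)&(y>.05)&(y<.13)&(z>.075))
  rep("plunger",w&(x>.5)&(y<0)&(z>.02));
```

```text
top readertop 832 rect [570.5 -72.2] [79.3 93.1] 0.77 mean [ 0.572  -0.0719  0.0696] lo [ 0.5305 -0.1191  0.066 ] hi [ 0.6106 -0.0253  0.074 ]
top button 98 rect [559.9 -72.6] [25.3 24.7] 0.67 mean [ 0.5599 -0.0724  0.0913] lo [ 0.5473 -0.0849  0.0863] hi [ 0.5726 -0.0603  0.0964]
top tab 63 rect [482.9 134.4] [19.8 38.8] 88.4 mean [0.4836 0.1398 0.0641] lo [0.4637 0.1245 0.0507] hi [0.5025 0.1447 0.0697]
top tabtop 43 rect [482.3 140.7] [ 7.3 37.2] 88.4 mean [0.4829 0.1408 0.0671] lo [0.4637 0.1374 0.0633] hi [0.501  0.1447 0.0697]
top rail 1385 rect [483.7 -48.4] [441.7  55.6] 88.16 mean [ 0.4871 -0.0945  0.0155] lo [ 0.4594 -0.2695  0.011 ] hi [0.5163 0.1722 0.021 ]
top plate 487 rect [487.5  99. ] [60.1 83.1] 0.46 mean [0.4839 0.0952 0.0295] lo [0.4572 0.0573 0.026 ] hi [0.5176 0.1407 0.0339]
top edge [-0.0115  0.4727]
top edge [-0.0194  0.4987]
top socket 107 rect [482.8 115.8] [28.8 62.7] 4.35 mean [0.4828 0.0991 0.0591] lo [0.4661 0.0851 0.054 ] hi [0.4983 0.1466 0.066 ]
top tube 24 rect [485.4  97.7] [12.2 10.5] 50.65 mean [0.4849 0.0974 0.0899] lo [0.4793 0.0912 0.0752] hi [
[... 741 characters left out ...]
 -47.9] [ 35.1 442.5] 0.6 mean [0.4843 0.0027 0.0169] lo [ 0.4662 -0.2691  0.011 ] hi [0.5056 0.1734 0.0209]
scene plate 531 rect [483.9 100.5] [58.6 83.9] 1.13 mean [0.4765 0.0957 0.0306] lo [0.4539 0.059  0.026 ] hi [0.5137 0.142  0.034 ]
scene edge [-0.0073  0.4738]
scene edge [0.0287 0.5004]
scene socket 135 rect [484.  108.6] [29.3 43.7] 1.77 mean [0.4813 0.1016 0.0606] lo [0.4698 0.0864 0.0549] hi [0.4993 0.1304 0.0654]
scene tube 72 rect [485.7  99.2] [11.8 13.6] 37.02 mean [0.4846 0.0989 0.0906] lo [0.4785 0.0931 0.0753] hi [0.4934 0.105  0.1026]
scene plunger 8 rect [523.8 -71.3] [4.6 5.1] 67.31 mean [ 0.5232 -0.0713  0.029 ] lo [ 0.5206 -0.0744  0.0268] hi [ 0.5265 -0.0688  0.0318]
```

The crop confirms it: the grey reader's plunger faces the rail. The rail's yaw is about +0.7°. The click should come at about y = -0.072, which puts the tab's rear face at about -0.026. First I'll shut the gripper and turn it so that tool x points along the rail's +y.

jog_arm([
  [[0,0,0,0,0,-0.94],[0,0,0,0,0,-0.94],[0,0,0,0,0,-0.94],[0,0,0,0,0,-0.94],[0,0,0,0,0,-0.94],[0,0,0,0,0,-0.94],[0,0,0,0,0,-0.94],[0,0,0,0,0,-0.94],[0,0,0,0,0,0]],
], grip=-1, squeeze=40)

```text
time_s: 1.8
position: [0.2347, -0.4974, 0.2313]
tool_rot: [[0.001, 1.0, -0.0], [1.0, -0.001, 0.0], [0.0, -0.0, -1.0]]
ft_force: [0.7, 0.2, -0.2]
grip_width: -0.0002
```

jog_arm([
  [[0.5,0.18,0,0,0,-0.087],[0.85,0.31,0,0,0,0],[0.85,0.31,0,0,0,0],[0.85,0.31,0,0,0,0],[0.85,0.31,0,0,0,0],[0.85,0.31,0,0,0,0],[0.85,0.31,0,0,0,0],[0.85,0.31,0,0,0,0],[0.85,0.31,0,0,0,0],[0.85,0.31,0,0,0,0]],
])

```text
time_s: 2.8
position: [0.3503, -0.1688, 0.2315]
tool_rot: [[-0.006, 1.0, 0.0], [1.0, 0.006, -0.0], [-0.0, 0.0, -1.0]]
ft_force: [0.6, -1.3, 0.8]
grip_width: -0.0002
```

jog_arm([
  [[0.85,0.31,0,0,0,0],[0.85,0.31,0,0,0,0],[0.85,0.31,0,0,0,0],[0.85,0.31,0,0,0,0],[0.85,0.31,0,0,0,0],[0.85,0.31,0,0,0,0],[0.85,0.31,0,0,0,0],[0.85,0.31,0,0,0,0],[0.4,0.2,0,0,0,0],[0,0,0,0,0,0]],
])

```text
time_s: 3.8
position: [0.4545, 0.1206, 0.2312]
tool_rot: [[-0.01, 1.0, 0.0], [1.0, 0.01, 0.0], [0.0, 0.0, -1.0]]
ft_force: [-1.0, -0.5, -0.5]
grip_width: -0.0003
```

jog_arm([
  [[0.55,0.24,0,0,0,0],[0.55,0.24,0,0,0,0],[0.53,0.25,0,0,0,0],[0,0,0.6,0,0,0],[0,0,0.7,0,0,0],[0,0,0.7,0,0,0],[0,0,0.5,0,0,0],[0,0,0.4,0,0,0],[0,0,0.3,0,0,0],[0,0,0,0,0,0]],
])

```text
time_s: 4.8
position: [0.4818, 0.1834, 0.1022]
tool_rot: [[-0.008, 1.0, -0.003], [1.0, 0.008, -0.001], [-0.001, -0.003, -1.0]]
ft_force: [-0.9, 0.8, 0.3]
grip_width: -0.0001
```

Run:
```python
from h import *
print(env.observe()["position"])
for n in("scene","top"):
    im,d=vision.get_image(n);np.savez(f"{n}1.npz",im=im,d=d)
    u,v=map(int,proj(n,[.484,.14,.06]));a=im[max(v-80,0):v+80,max(u-110,0):u+110];cv2.imwrite(f"pics/{n}1.png",cv2.resize(a,None,fx=3.5,fy=3.5)[...,::-1])
```

```text
[0.48181746 0.18343661 0.10218205]
```

View pics/scene1.png

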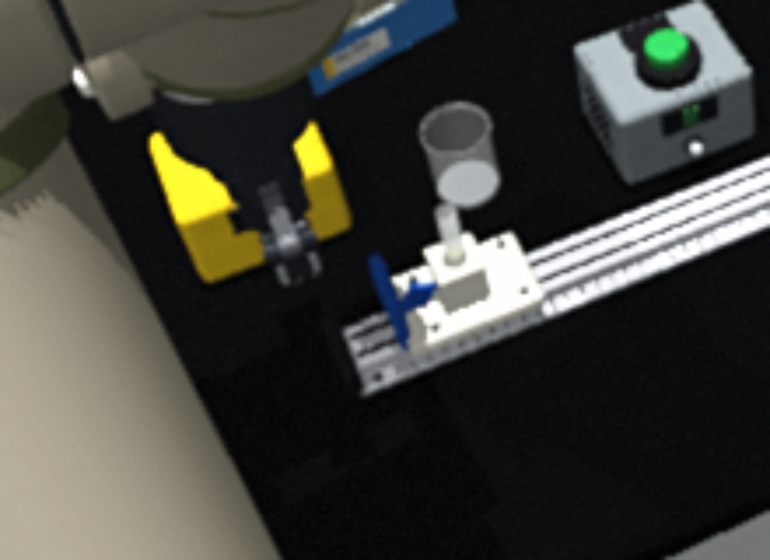

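View pics/top1.png

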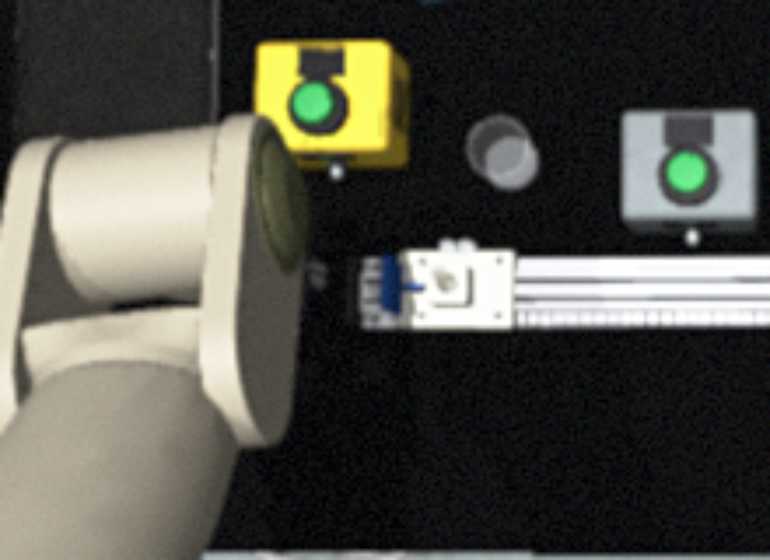

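The closed fingertips are behind the blue tab and in line with it, at about (310,250) in the scene crop. Nothing has been touched. Next I'll go down and approach slowly.

jog_arm([
  [[0,0.04,0.4,0,0,0],[0,0,0.5,0,0,0],[0,0,0.35,0,0,0],[0,0,0.17,0,0,0],[0,0,0,0,0,0],[-0.2,0,0,0,0,0],[-0.15,0,0,0,0,0],[-0.1,0,0,0,0,0],[0,0,0,0,0,0]],
])

```text
time_s: 5.8
position: [0.4846, 0.1658, 0.0469]
tool_rot: [[-0.01, 1.0, 0.001], [1.0, 0.01, 0.0], [-0.0, 0.001, -1.0]]
ft_force: [-0.1, -0.6, 0.2]
grip_width: -0.0001
```

jog_arm([
  [[0,0,0.05,0,0,0],[-0.05,0,0,0,0,0],[-0.05,0,0,0,0,0],[-0.05,0,0,0,0,0],[-0.1,0,0,0,0,0],[-0.1,0,0,0,0,0],[-0.1,0,0,0,0,0],[-0.05,0,0,0,0,0],[0,0,0,0,0,0]],
])

```text
time_s: 6.7
position: [0.4846, 0.1461, 0.0445]
tool_rot: [[-0.011, 1.0, -0.0], [1.0, 0.011, -0.0], [-0.0, -0.0, -1.0]]
ft_force: [-0.8, -0.2, -0.0]
grip_width: -0.0001
```

```bash
cat > look.py <<'E'
from h import *
import sys
k=sys.argv[1];s=env.observe();print(s["time_s"],s["position"].round(4),s["ft_force"].round(2))
for n in("scene","top"):
    im,d=vision.get_image(n);np.savez(f"{n}{k}.npz",im=im,d=d)
    i=im.astype(int);P=pts(n,d);x,y,z=np.moveaxis(P,-1,0)
    b=(i[...,2]>i[...,0]+50)&(x>.45)&(x<.52)&(abs(y-s["position"][1])<.08)&(z>.061)&(z<.073)
    if b.sum(): print(n,"tab",b.sum(),P[b].mean(0).round(4),"y",P[b][:,1].min().round(4),P[b][:,1].max().round(4))
    w=(i.min(-1)>140)&(x>.44)&(x<.53)&(abs(z-.03)<.004)&(y<s["position"][1])
    q=P[w]
    q=q[(q[:,0]>.46)&(q[:,0]<.505)]
    if len(q): print(n,"plate front y",np.percentile(q[:,1],[0,2]).round(4))
    t=(x>.46)&(x<.51)&(abs(y-s["position"][1]+.055)<.025)&(z>.075)&(z<.108)&(i.min(-1)>90)
    if t.sum(): print(n,"tube",t.sum(),P[t].mean(0).round(4))
    g=(i[...,1]>i[...,0]+60)&(i[...,1]>i[...,2]+40)&(abs(x-.56)<.03)&(abs(y+.07)<.03)
    if g.sum(): print(n,"button",P[g].mean(0).round(4),P[g][:,2].max())
    u,v=map(int,proj(n,[.5,(s["position"][1]-.03),.06]));a=im[max(v-75,0):v+75,max(u-100,0):u+100];cv2.imwrite(f"pics/{n}{k}.png",cv2.resize(a,None,fx=3.5,fy=3.5)[...,::-1])
E
python3 look.py 2
```

```text
6.7 [0.4846 0.1461 0.0445] [-0.79 -0.24 -0.01]
scene tab 24 [0.4751 0.1307 0.0669] y 0.1278 0.1349
scene plate front y [-0.99    0.0477]
scene tube 72 [0.4841 0.0874 0.0908]
scene button [ 0.559  -0.0709  0.0917] 0.09642135609338802
top tab 49 [0.4822 0.1292 0.0661] y 0.1257 0.1339
top plate front y [-0.2686  0.0475]
top tube 25 [0.4854 0.0863 0.0897]
top button [ 0.5598 -0.0723  0.0904] 0.09670062723590613
```

View pics/scene2.png

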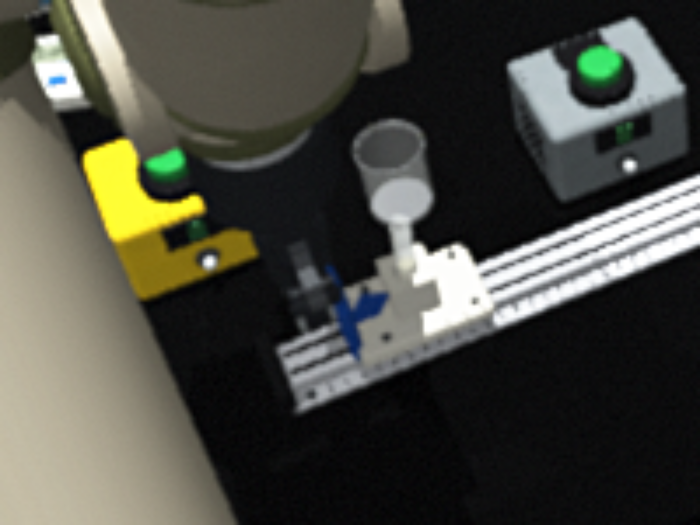

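The carriage moved 11 mm and the tube stands upright. The fingers make contact about 12 mm behind the TCP line. The travel still to go, from both cameras, is about 159 mm, so centring should fall near TCP y = -0.013. The resistance should start near 0.000 and release near -0.007. I'll push to just before it.

jog_arm([
  [[-0.1,0,0,0,0,0],[-0.25,0,0,0,0,0],[-0.35,0,0,0,0,0],[-0.4,0,0,0,0,0],[-0.4,0,0,0,0,0],[-0.4,0,0,0,0,0],[-0.35,0,0,0,0,0],[-0.3,0,0,0,0,0],[-0.25,0,0,0,0,0],[-0.2,0,0,0,0,0]],
])

```text
time_s: 7.8
position: [0.4859, 0.0256, 0.0445]
tool_rot: [[-0.011, 1.0, -0.0], [1.0, 0.011, -0.0], [-0.0, -0.0, -1.0]]
ft_force: [0.8, 1.4, 1.1]
grip_width: -0.0001
```

jog_arm([
  [[-0.15,0,0,0,0,0],[-0.1,0,0,0,0,0],[-0.05,0,0,0,0,0],[0,0,0,0,0,0]],
])

```text
time_s: 8.2
position: [0.486, 0.0144, 0.0445]
tool_rot: [[-0.011, 1.0, -0.0], [1.0, 0.011, -0.0], [-0.0, -0.0, -1.0]]
ft_force: [-0.4, 0.8, 0.2]
grip_width: 0.0003
```

```bash
python3 look.py 3
```

```text
8.2 [0.486  0.0144 0.0445] [-0.41  0.82  0.24]
scene tab 15 [4.692e-01 4.000e-04 6.730e-02] y -0.0028 0.0035
scene plate front y [-1.0202 -0.0833]
scene tube 65 [ 0.4868 -0.0433  0.0904]
scene button [ 0.5589 -0.0708  0.0917] 0.09587000487521004
top plate front y [-0.0835 -0.0834]
top tube 22 [ 0.4878 -0.0445  0.0896]
top button [ 0.5597 -0.0722  0.0907] 0.09700042059239046
```

View pics/scene3.png

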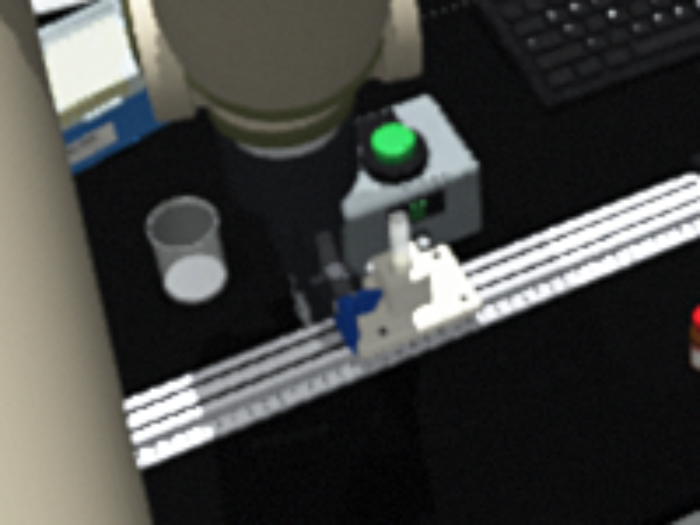

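28 mm remain. Creep to the start of the resistance, then on in 1 mm rows.

jog_arm([
  [[-0.1,0,0,0,0,0],[-0.1,0,0,0,0,0],[-0.05,0,0,0,0,0],[-0.05,0,0,0,0,0],[-0.025,0,0,0,0,0],[-0.025,0,0,0,0,0],[-0.025,0,0,0,0,0],[0,0,0,0,0,0]],
])

```text
time_s: 9.1
position: [0.4863, -0.0007, 0.0445]
tool_rot: [[-0.011, 1.0, 0.0], [1.0, 0.011, -0.0], [-0.0, 0.0, -1.0]]
ft_force: [-0.6, -0.1, -0.1]
grip_width: 0.0
```

jog_arm([
  [[-0.025,0,0,0,0,0],[-0.025,0,0,0,0,0],[0,0,0,0,0,0]],
])

```text
time_s: 9.4
position: [0.4864, -0.0026, 0.0446]
tool_rot: [[-0.011, 1.0, 0.0], [1.0, 0.011, -0.0], [-0.0, 0.0, -1.0]]
ft_force: [-0.2, 0.8, -0.1]
grip_width: -0.0
```

jog_arm([
  [[-0.025,0,0,0,0,0],[-0.025,0,0,0,0,0],[0,0,0,0,0,0]],
])

```text
time_s: 9.7
position: [0.4863, -0.0043, 0.0446]
tool_rot: [[-0.011, 1.0, 0.0], [1.0, 0.011, 0.001], [0.001, 0.0, -1.0]]
ft_force: [0.0, 5.3, 0.8]
grip_width: 0.0
```

Resistance set in at about TCP y = -0.0035, so release should come near -0.010 and the centre near -0.017.

jog_arm([
  [[-0.025,0,0,0,0,0],[-0.025,0,0,0,0,0],[-0.025,0,0,0,0,0],[0,0,0,0,0,0]],
])

```text
time_s: 10.1
position: [0.4864, -0.0078, 0.0446]
tool_rot: [[-0.011, 1.0, 0.0], [1.0, 0.011, -0.0], [-0.0, 0.0, -1.0]]
ft_force: [-0.1, 2.4, 0.9]
grip_width: -0.0002
```

jog_arm([
  [[-0.025,0,0,0,0,0],[-0.025,0,0,0,0,0],[0,0,0,0,0,0]],
])

```text
time_s: 10.4
position: [0.4863, -0.0099, 0.0445]
tool_rot: [[-0.011, 1.0, -0.0], [1.0, 0.011, -0.001], [-0.001, -0.0, -1.0]]
ft_force: [0.1, 0.0, -0.7]
grip_width: 0.0002
```

jog_arm([
  [[-0.025,0,0,0,0,0],[0,0,0,0,0,0]],
])

```text
time_s: 10.6
position: [0.4863, -0.0108, 0.0445]
tool_rot: [[-0.011, 1.0, -0.0], [1.0, 0.011, -0.0], [-0.0, -0.0, -1.0]]
ft_force: [-0.3, 0.3, 0.0]
grip_width: -0.0001
```

```bash
python3 look.py 4
```

```text
10.6 [ 0.4863 -0.0108  0.0445] [-0.27  0.32  0.04]
scene tab 17 [ 0.4691 -0.0251  0.066 ] y -0.0289 -0.0218
scene plate front y [-0.1104 -0.1093]
scene tube 65 [ 0.4874 -0.0688  0.0899]
scene button [ 0.5576 -0.0797  0.0904] 0.09512440471675636
top plate front y [-0.2686 -0.1116]
top tube 21 [ 0.489  -0.071   0.0893]
top button [ 0.5605 -0.0731  0.0907] 0.09723909789928453
```

View pics/scene4.png

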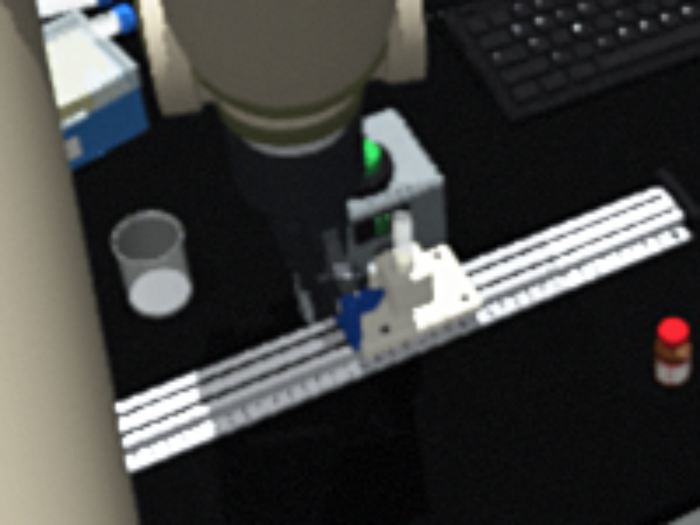

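The force rose to 5 N, then fell to zero. I'll back off and measure whether the carriage sits centred on the reader.

jog_arm([
  [[0.2,0,0,0,0,0],[0.5,0,0,0,0,0],[0.7,0,0,0,0,0],[0.7,0,0,0,0,0],[0.6,0,-0.3,0,0,0],[0.5,0,-0.8,0,0,0],[0,0,-0.9,0,0,0],[0,0,-0.6,0,0,0],[0,0,-0.3,0,0,0],[0,0,0,0,0,0]],
])

```text
time_s: 11.7
position: [0.4854, 0.1181, 0.162]
tool_rot: [[-0.012, 1.0, 0.003], [1.0, 0.012, 0.0], [0.0, 0.003, -1.0]]
ft_force: [-0.7, 0.0, -0.2]
grip_width: 0.0002
```

```bash
cat > m.py <<'E'
from h import *
import sys
k=sys.argv[1];print(env.observe()["position"])
for n in("scene","top"):
    im,d=vision.get_image(n);np.savez(f"{n}{k}.npz",im=im,d=d)
    i=im.astype(int);P=pts(n,d);x,y,z=np.moveaxis(P,-1,0)
    def o(l,m):
        q=P[m]
        if len(q)>4:
            r=cv2.minAreaRect((q[:,:2]*1000).astype(np.float32));print(n,l,len(q),"mean",q.mean(0).round(4),"y",q[:,1].min().round(4),q[:,1].max().round(4),"rectc",np.round(r[0],1),np.round(r[1],1))
    dk=(y<.02)&(y>-.14)
    o("reader",(x>.52)&(x<.62)&dk&(abs(z-.07)<.004))
    g=(i[...,1]>i[...,0]+60)&(i[...,1]>i[...,2]+40)&(abs(x-.56)<.03)&(abs(y+.07)<.03)
    o("button",g&(z>.086))
    o("plate",(i.min(-1)>110)&(abs(x-.486)<.035)&dk&(abs(z-.03)<.004))
    b=(i[...,2]>i[...,0]+50)&(x>.45)&(x<.52)&dk
    o("tabtop",b&(z>.063)&(z<.073))
    o("tube",(x>.465)&(x<.51)&dk&(y<-.04)&(z>.075)&(z<.108))
    u,v=map(int,proj(n,[.52,-.07,.06]));a=im[v-60:v+60,u-80:u+80];cv2.imwrite(f"pics/{n}{k}.png",cv2.resize(a,None,fx=5,fy=5,interpolation=cv2.INTER_CUBIC)[...,::-1])
E
python3 m.py 5
```

```text
[0.48536529 0.11807316 0.16203139]
scene reader 783 mean [ 0.5669 -0.0681  0.0706] y -0.1188 -0.0229 rectc [569.8 -70.9] [84.6 95.4]
scene button 102 mean [ 0.5593 -0.0705  0.0922] y -0.0837 -0.0573 rectc [560.4 -70.8] [24.9 28.6]
scene plate 402 mean [ 0.4773 -0.0776  0.0309] y -0.1137 -0.0307 rectc [487.2 -73.1] [82.2 64.7]
scene tabtop 61 mean [ 0.4843 -0.0297  0.0676] y -0.0356 -0.0255 rectc [485.9 -30.4] [41.7  9.2]
scene tube 67 mean [ 0.4878 -0.0739  0.0903] y -0.0805 -0.0669 rectc [489.1 -75. ] [10.7 16.6]
top reader 831 mean [ 0.5717 -0.0714  0.0695] y -0.1191 -0.0251 rectc [569.4 -72.2] [81.8 93.2]
top button 99 mean [ 0.5598 -0.0723  0.0911] y -0.085 -0.0602 rectc [559.5 -72.7] [25.3 24.7]
top plate 509 mean [ 0.4871 -0.0762  0.0297] y -0.1143 -0.0313 rectc [489.1 -72.8] [60.2 82.4]
top tabtop 52 mean [ 0.4857 -0.0318  0.0666] y -0.0354 -0.0273 rectc [486.4 -31.3] [37.8  8. ]
top tube 20 mean [ 0.4887 -0.0758  0.0904] y -0.0815 -0.0706 rectc [488.6 -76.1] [10.6 11.2]
```

View pics/scene5.png

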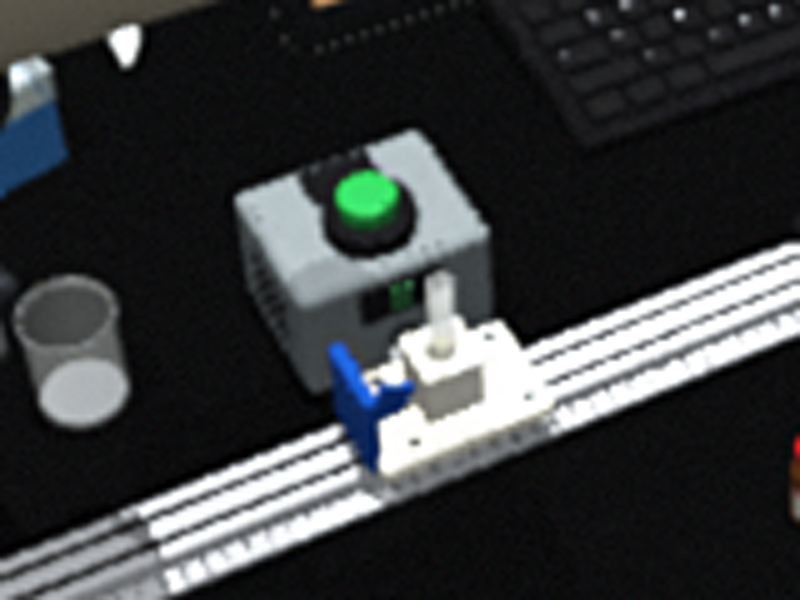

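View pics/top5.png

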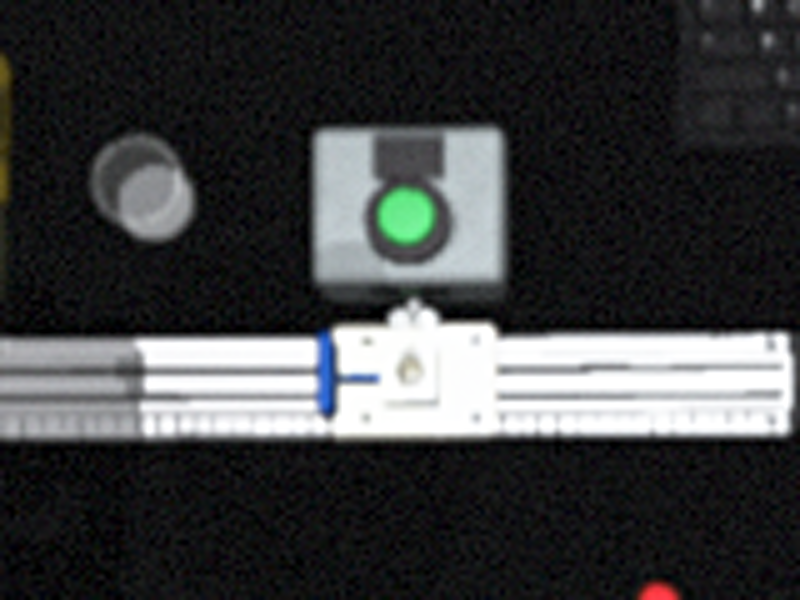

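The carriage is clicked in: in the top crop the plunger sits between the two studs at (413,305), and the plate centre at y = -0.073 matches the reader at -0.072. The tube is upright. On to the button at (0.560, -0.0715).

jog_arm([
  [[-0.3,0.12,0,0,0,0],[-0.6,0.23,0,0,0,0],[-0.7,0.27,0,0,0,0],[-0.75,0.28,0,0,0,0],[-0.75,0.28,0,0,0,0],[-0.7,0.27,0,0,0,0],[-0.55,0.21,0,0,0,0],[-0.3,0.12,0,0,0,0],[-0.11,0.03,0,0,0,0],[0,0,0,0,0,0]],
])

```text
time_s: 12.8
position: [0.5592, -0.0722, 0.16]
tool_rot: [[-0.011, 1.0, -0.001], [1.0, 0.011, 0.0], [0.0, -0.001, -1.0]]
ft_force: [-0.1, 0.7, 0.7]
grip_width: -0.0002
```

jog_arm([
  [[0,0,0,0,0,0],[0,0,0,0,0,0]],
])

```text
time_s: 13.0
position: [0.5592, -0.0712, 0.1606]
tool_rot: [[-0.012, 1.0, -0.0], [1.0, 0.012, 0.0], [0.0, -0.0, -1.0]]
ft_force: [0.0, 0.7, 0.1]
grip_width: 0.0001
```

Now down to about z = 0.096.

jog_arm([
  [[0,0,0.3,0,0,0],[0,0,0.5,0,0,0],[0,0,0.4,0,0,0],[0,0,0.25,0,0,0],[0,0,0.1,0,0,0],[0,0,0.05,0,0,0],[0,0,0,0,0,0]],
])

```text
time_s: 13.7
position: [0.5596, -0.0721, 0.0968]
tool_rot: [[-0.011, 1.0, 0.001], [1.0, 0.011, -0.0], [-0.0, 0.001, -1.0]]
ft_force: [-0.2, 0.1, 0.2]
grip_width: 0.0
```

jog_arm([
  [[0,0,0.05,0,0,0],[0,0,0.05,0,0,0],[0,0,0.05,0,0,0],[0,0,0,0,0,0]],
])

```text
time_s: 14.1
position: [0.5596, -0.0721, 0.0906]
tool_rot: [[-0.011, 1.0, 0.0], [1.0, 0.011, -0.0], [-0.0, 0.0, -1.0]]
ft_force: [0.4, 0.1, 2.7]
grip_width: -0.0003
```

jog_arm([
  [[0,0,0.05,0,0,0],[0,0,0,0,0,0]],
])

```text
time_s: 14.3
position: [0.5596, -0.0722, 0.0886]
tool_rot: [[-0.011, 1.0, 0.0], [1.0, 0.011, -0.0], [-0.0, 0.0, -1.0]]
ft_force: [-0.5, -0.1, 2.8]
grip_width: -0.0
```

Contact came at about 0.092. I'll keep pressing in 1 mm rows until the force shows the hard stop.

jog_arm([
  [[0,0,0.025,0,0,0],[0,0,0.025,0,0,0],[0,0,0,0,0,0]],
])

```text
time_s: 14.6
position: [0.5596, -0.0721, 0.0866]
tool_rot: [[-0.011, 1.0, 0.001], [1.0, 0.011, -0.0], [-0.0, 0.001, -1.0]]
ft_force: [1.3, -0.1, 4.2]
grip_width: -0.0
```

jog_arm([
  [[0,0,0.02,0,0,0],[0,0,0,0,0,0]],
])

```text
time_s: 14.8
position: [0.5596, -0.0721, 0.086]
tool_rot: [[-0.011, 1.0, 0.001], [1.0, 0.011, -0.0], [-0.0, 0.001, -1.0]]
ft_force: [0.0, -0.0, 6.0]
grip_width: -0.0001
```

jog_arm([
  [[0,0,0.015,0,0,0],[0,0,0,0,0,0]],
])

```text
time_s: 15.0
position: [0.5596, -0.0721, 0.0859]
tool_rot: [[-0.011, 1.0, 0.001], [1.0, 0.011, -0.0], [-0.0, 0.001, -1.0]]
ft_force: [-1.6, 1.4, 11.0]
grip_width: 0.0002
```

The hard stop is reached: z stays at 0.0859 while the force climbs to 11 N. Now release and move clear.

jog_arm([
  [[0,0,0,0,0,0],[0,0,-0.1,0,0,0],[0,0,-0.2,0,0,0],[0,0,-0.5,0,0,0],[0,0,-0.8,0,0,0],[0,0,-0.8,0,0,0],[0.3,0,-0.6,0,0,0],[0.6,0,-0.3,0,0,0],[0.8,0,0,0,0,0],[0.8,0,0,0,0,0]],
])

```text
time_s: 16.0
position: [0.5579, 0.0288, 0.2174]
tool_rot: [[-0.01, 1.0, -0.0], [1.0, 0.01, 0.0], [0.0, -0.0, -1.0]]
ft_force: [0.0, 0.5, -0.3]
grip_width: -0.0002
```

jog_arm([
  [[0.8,-0.3,0,0,0,0],[0.8,-0.3,0,0,0,0],[0.5,-0.3,0,0,0,0],[0.2,0,0,0,0,0],[0,0,0,0,0,0],[0,0,0,0,0,0]],
])

```text
time_s: 16.6
position: [0.5217, 0.1188, 0.217]
tool_rot: [[-0.011, 1.0, -0.0], [1.0, 0.011, -0.0], [-0.0, -0.0, -1.0]]
ft_force: [0.3, -0.4, 0.0]
grip_width: 0.0002
```

```bash
python3 m.py 6
python3 - <<'E'
from h import *
for q in ["dye_vial_red","beaker","masking_tape"]:
  for k in "06":
    for n in("scene","top"):
      P=pts(n,np.load(n+k+".npz")["d"])
      if k=="6":
        for r in spotter.trace(n,q)[:1]: print(q,n,round(r["score"],2),np.median(P[r["pixels"]],0).round(3),r["rect"])
im=np.load("scene6.npz")["im"];cv2.imwrite("pics/full6.png",im[...,::-1])
print(env.observe()["ft_force"],env.observe()["time_s"])
E
```

```text
[0.52174902 0.11883584 0.21697934]
scene reader 772 mean [ 0.5671 -0.0682  0.0707] y -0.1189 -0.0228 rectc [570.  -70.8] [83.2 95.9]
scene button 100 mean [ 0.559  -0.0706  0.0924] y -0.0842 -0.0581 rectc [560.8 -71.1] [24.8 26.9]
scene plate 408 mean [ 0.4778 -0.0771  0.0308] y -0.1145 -0.0319 rectc [489.8 -72.9] [62.5 83. ]
scene tabtop 60 mean [ 0.4855 -0.0296  0.0677] y -0.0339 -0.0256 rectc [485.7 -29.8] [40.5  8.3]
scene tube 70 mean [ 0.4877 -0.074   0.0899] y -0.0808 -0.0678 rectc [489.5 -75.3] [10.8 16.4]
top reader 817 mean [ 0.5718 -0.0718  0.0696] y -0.119 -0.0253 rectc [569.2 -72.3] [81.8 93. ]
top button 96 mean [ 0.5601 -0.0722  0.0913] y -0.085 -0.0602 rectc [559.7 -72.6] [25.7 24.7]
top plate 502 mean [ 0.4868 -0.0761  0.0296] y -0.1142 -0.0313 rectc [489.  -72.8] [60.1 82.4]
top tabtop 52 mean [ 0.4867 -0.0316  0.0662] y -0.0354 -0.0272 rectc [486.5 -31.4] [38.2  7.7]
top tube 20 mean [ 0.4889 -0.0757  0.0892] y -0.0813 -0.0705 rectc [488.9 -75.9] [10.7 11.5]
dye_vial_red scene 0.64 [ 0.368 -0.195  0.032] [352.6, 283.4, 362.1, 304.0]
beaker scene 0.62 [0.573 0.067 0.038] [198.5, 252.7, 219.0, 281.9]
beaker top 0.57 [0.587 0.069 0.02 ] [223.5, 193.2, 245.1, 214.8]
masking_tape scene 0.57 [ 0.372 -0.528  0.022] [452.5, 228.5, 495.6, 263.9]
masking_tape top 0.77 [ 0.372 -0.54   0.022] [448.2, 271.0, 489.0, 310.0]
[-0.20499051  0.14184513 -0.06820706] 17.0
```

View pics/top6.png

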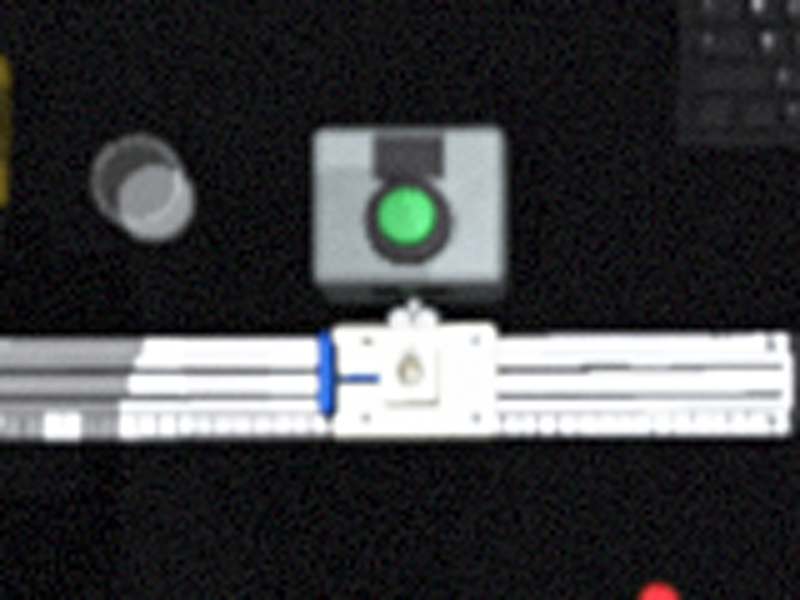

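View pics/full6.png

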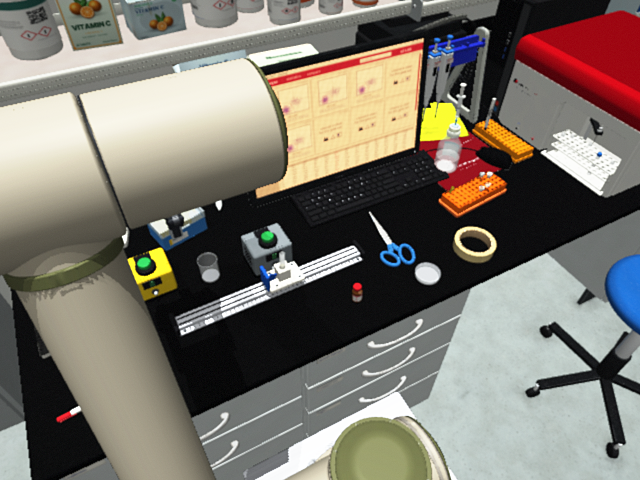

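The carriage is still seated, with the plunger between the studs at (413,308) in the top crop. The button is back up at 0.092, and the vial, beaker and tape are where they were. The arm is clear of everything, so I'm handing in.

```bash
python3 -c "
from h import *
print(close_job())"
```

```text
the job is handed in; nothing more can be done
None
```

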